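# Lengthen the telescoping bottle rack by one hole

### The job

Lengthen the small bottle rack by one hole so that the wide jar will fit later: press its snap button flush, keep it pressed while you nudge the tube outwards so that the button slips under the tube wall, then draw the sliding end fence out gently until the button snaps up in the collar's hole, and let go. Feel for the click and do not force the button or lean hard on the tube; leave the bottles and the other glassware standing where they are.

Things in the scene. Friction and masses are not known exactly. Their poses are not given: they have to be found in the camera images.
- rack: Bottle rack fixed on the bench: grey base plate 350 x 170 x 6 mm with a level square telescoping tube on it. Origin on the bench under the first hole. Its y axis runs along the tube: fixed end fence at y = +106 mm, sliding end fence with an upright tab at the -y end; outwards means its -y. Its x axis points to two amber bottles on the plate, about 80 mm off the tube's axis, up to 91 mm high.
- sleeve: Outer tube, aluminium, fixed, 34 x 34 mm, top face 58 mm above the bench, wall 2.5 mm; origin and axes as the rack. The first hole, 15 x 15 mm square, is in its top over the origin. Lean on it with less than 40 N. A dark steel stop collar, 42 mm wide and 0.2 mm proud, is clamped round it farther out.
- first_hole (a point): Centre of the first hole, on the outer tube's top face. The second hole, of the same size, is in the stop collar's top 42 to 60 mm farther outwards (the collar is set differently each time); the collar begins 26 mm before its hole's centre and ends 40 mm after it.
- button_head: Head of the snap button, steel, round, 14 mm across, with a conical top 4 mm high that narrows to a 5 mm flat. It is carried by the inner tube and sticks up 4 mm through the hole. Origin 62 mm under its top. It must never bear more than 30 N, from pressing or sideways from a hole's edge. Out in a hole it locks the tube, with about 1 mm of play either way.
- button_top (a point): Centre of the button's flat top, 62 mm above the bench when out, 58 mm when flush with the outer tube's top face. A flat fingertip wider than the hole stops on the tube's top just when the button is flush.
- snap_button (a joint): How far the button is pressed down, m: 0 fully out, 0.004 flush, about 0.0065 when it rides under the tube's wall, 0.009 bottom. Spring: 2 N at 0, 3.6 N at flush, 4.6 N under the wall. Dragged about 8 mm outwards with a fingertip that holds it flush, it takes the tube along, its cone ducks under the wall, and it stays there when the finger is lifted.
- tube (a joint): How far the inner tube with the sliding fence is drawn out (rack's -y), m: about 0 at the start with the button in the first hole, 0.042 to 0.060 with it in the collar's hole, end stop 0.074. Friction about 2 to 3 N, plus 1 N for every 17 mm/s: draw slowly. A rubber buffer inside pushes it outwards with 12 N at the start, falling to 9 N over the first 8 mm, and not beyond.
- tab_top (a point): Centre of the top edge, 115 mm above the bench, of the aluminium tab on the sliding fence. The tab is 12 mm thick along the tube, 44 mm wide across it, centred over the tube, and free from 75 mm height up; below, the fence plate reaches 125 mm towards the bottles. At the start it is 135 mm outwards of the button. Grip it from above on its two broad faces.
- amber_a: Amber glass bottle, 48 mm across, 85 mm high, loose on the rack's base plate; origin at the centre of its underside. Bystander.
- amber_b: Amber glass bottle, 42 mm across, 75 mm high, loose on the rack's base plate; origin at the centre of its underside. Bystander.
- wide_jar: White plastic jar, 110 mm across, 125 mm high, loose, on the bench beyond the sliding fence; origin at the centre of its underside. Bystander.
- flask: Conical glass flask, 80 mm across, 110 mm high, loose, on the bench near the jar; origin at the centre of its underside. Bystander.
- wash_bottle: Clear wash bottle, 68 mm across, 180 mm high with its spout, loose; origin at the centre of its underside. Bystander.

How it is judged:
By the outcome, as a careful person would: the job done as asked, in the order asked, and still so for the second after the job is handed in, with the robot touching nothing.
It also fails if it takes over 45 s, if anything falls off the work surface, if the arm or the gripper's body presses on something with over 40 N, if the wrist force passes 120 N, or if a joint passes its speed limit or range.

### The arm

A 6-joint arm with a two-finger parallel gripper is mounted at the origin on the work surface. World frame = base frame: x ahead of the robot, y to its left, z up, the work surface at z = 0. Lengths are in m, angles in rad, forces in N, time in s.
With the tool pointing down it reaches from about 0.375 to 0.925 m from the base axis. Payload 5.7 kg.
Tool frame: the origin (TCP) lies midway between the tips of the shut fingers; the grasp point (between the pads) lies 19 mm behind it (bot.hold_point_z is the distance from the TCP to the grasp point, in m); z points along the fingers, y is the direction in which the jaws open and shut (so a half turn about z gives the same grasp; the last joint's range is limited). The gripper opens to 88 mm and grips with 3 to 60 N. Pads are 20 mm wide; open, the fingers measure 115 mm over their backs; the gripper's body (75 mm by 178 mm) begins 61 mm behind the grasp point.
Start: joints at [1.121, 0.359, 1.51, -0, 1.272, -0.115], TCP at [0.197, 0.567, 0.223] pointing down, gripper open.
Joint ranges: [-2.97, 2.97], [-1.01, 2.36], [0.21, 2.38], [-0.96, 4.11], [0.2, 2.71], [-2.98, 2.98]. Speed limits (rad/s): [2.39, 2.39, 3.14, 3.14, 3.14, 3.14].

### API

Orientations are given as a unit quaternion [w, x, y, z].
In Python, from bench import bot gives the robot as it stands.
- The arm moves only by the shell command python3 -m pendant 'ROWS' [OPENING] [FORCE]. ROWS is JSON, a list of rows, each an object of numbers: "tx", "ty", "tz": the shift along the world's x, y, z in mm; "wx", "wy", "wz": the turn, a rotation vector about the world's x, y, z in rad. A call has 1 to 5 rows; each row shifts and turns the commanded pose from where the row before left it; what a row does not reach is not made up. A row lasts 1/10 s, in which the tool goes at most 50 mm and 8.59 degrees, less where a joint would pass 70% of its speed; a pose out of reach is approached as far as the arm can. A call is refused whole if a number of a shift passes 50 or a number of a turn 0.15, either way. A call with a gripper value outside its range is refused whole. OPENING is the opening, from 0 (shut) to 1 (fully open), set as the call begins (- or left out, the last holds). The fingers move at their own pace and stop on an object; FORCE is the grip in N (left out, the last holds). Time passes only in rows, so rows that do not move let the fingers close. It gives the time, the measured TCP pose, the force and the opening at its end, in the units of the state.
- bot.sense(): the state, without advancing time (a new reading comes with each control period).
- bot.grab_frame(name): name is "scene" or "top"; returns the picture (384x512x3 uint8, red, green, blue); there is no depth.
- bot.calibration(name): a dict with "fx", "fy", "cx", "cy" (pixels), "dist" ([k1, k2, p1, p2, k3] as OpenCV has them; the pictures are not rectified), "rvec" (rotation vector, rad) and "tvec" (3), from world to camera coordinates, as OpenCV has them. Camera axes: x right, y down, z forward; pixel columns grow to the right and rows downward; lengths in m; the calibration is good to about 2 mm. A picture is of the moment at which its call begins. calibration takes no time and is no camera call.
- bot.sign_off(): hands the job in, once; it reports no verdict.
Trained networks look in the newest picture that a camera, given by its name, has taken for a name from the list of things; names that differ only in an ending like _2 or _b are one class to them, and where a whole thing is asked for, a point or a joint stands for the part that bears it (a point fixed in the world has none). Each returns a list of dicts, best first, with "confidence" (0 to 1); they miss things now and then, are a little off and sometimes report something else, mostly with a low value. They report only what shows in the picture. A call takes as long as a camera call.
- bot.silhouettes(camera, name): "pixels" (384x512 bool, what is visible of it) and "box" ([left, top, right, bottom] in pixels, round what is visible of it).
The state is a dict: "t": time; "joints": joint angles; "dq": joint speeds; "effort": joint torques, N m; "ee_pos": TCP position; "tool_rot": TCP orientation; "ft_force": force on the tool from outside, world axes, zero at the start; "torque": the same for the moment, N m; "finger_gap": finger opening in m.
Only numpy, scipy, OpenCV 4.12 (cv2) and the standard library are available. Lean on these libraries where they do the work, as an engineer would, in place of code of your own. Each camera call takes 0.05 s, during which the arm holds its last target.

## Working session

There is one attempt and no reset: what is moved stays moved. The work goes in short steps, Python scripts to look and compute and a shell command to move; the robot and the scene stay as the last step left them, time stands still between calls to the robot, and variables do not carry over. Pictures are saved under pics/ and viewed, and the job is handed in when it is done.

```bash
ls; mkdir -p pics; python3 - <<'E'
from bench import bot
import cv2
print({k:(v if not hasattr(v,'tolist') else v.tolist()) for k,v in bot.sense().items()})
for c in ("scene","top"):
    im=bot.grab_frame(c); cv2.imwrite(f"pics/{c}0.png",im[:,:,::-1]); print(c,bot.calibration(c))
E
```

```text
pics
{'t': 0.0, 'joints': [1.120922698903314, 0.3594817113020083, 1.5114320814374396, -5.979773256507701e-06, 1.2725036564237382, -0.11503920886767313], 'dq': [-3.34943704767355e-05, 0.0012837222139507236, -0.0006554653816468731, 3.536402499368244e-05, 0.0017777075031842743, -0.0003010819545109971], 'effort': [-0.0005067431811767165, -51.53578519821167, -27.0729660987854, 0.06751272361725569, 0.034355283714830875, -0.00016600050912529696], 'ee_pos': [0.19683824214167903, 0.5660574425726139, 0.22182360395675962], 'tool_rot': [-0.00025155559589927197, 0.16663529030533417, 0.9860181781018056, -0.0008770390157007775], 'ft_force': [0.5701730272383624, 0.4400456635936909, -0.9477130001431079], 'torque': [0.004489962084019211, 0.02266588642416469, -0.03926227363737441], 'finger_gap': 0.08780451286023983}
scene {'fx': 382.5682582524319, 'fy': 382.5682582524319, 'cx': 258.32767360518943, 'cy': 198.85939140938441, 'dist': array([-0.10877094,  0.        ,  0.        ,  0.        ,  0.        ]), 'rvec': array([ 0.86613701,  2.73230329, -0.79665262]), 'tvec': array([ 0.51554077, -0.27991815,  1.3056526 ])}
top {'fx': 499.3833004431528, 'fy': 499.3833004431528, 'cx': 253.04383435534095, 'cy': 184.39197692430562, 'dist': array([-0.06174922,  0.        ,  0.        ,  0.        ,  0.        ]), 'rvec': array([ 2.17913611, -2.14084932,  0.16420398]), 'tvec': array([-0.02331608,  0.64187609,  1.42699158])}
```

View pics/scene0.png

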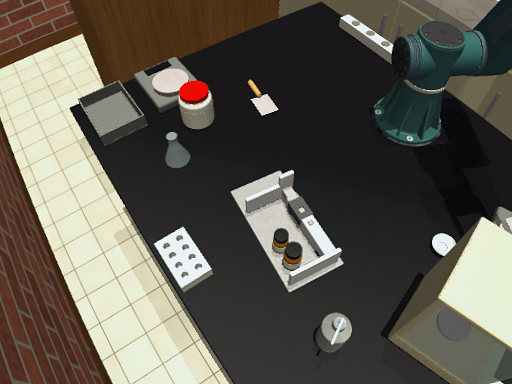

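View pics/top0.png

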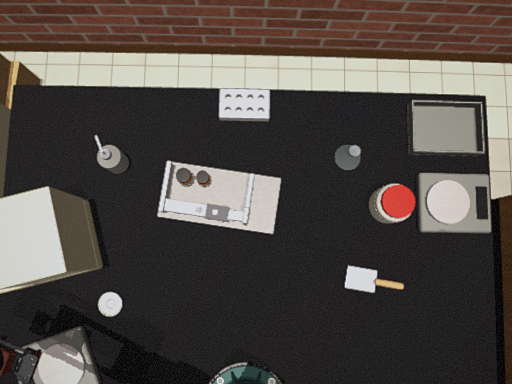

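The scene view shows the rack around (290,230) and the top view shows it around (220,198). In the top view the tube runs from about (165,207) to the tab near (245,215), with the collar at (218,212). Next I'll enlarge the image and run the networks.

```bash
cat > h.py <<'E'
import numpy as np, cv2
from bench import bot
def cal(c):
    k=bot.calibration(c); K=np.array([[k['fx'],0,k['cx']],[0,k['fy'],k['cy']],[0,0,1.]])
    return K,np.array(k['dist']),np.array(k['rvec']),np.array(k['tvec'])
def proj(c,P):
    K,d,r,t=cal(c); return cv2.projectPoints(np.atleast_2d(np.array(P,float)),r,t,K,d)[0][:,0]
def back(c,uv,z):
    K,d,r,t=cal(c); n=cv2.undistortPoints(np.atleast_2d(np.array(uv,float)).reshape(-1,1,2),K,d)[:,0]
    R=cv2.Rodrigues(r)[0]; C=-R.T@t; o=[]
    for a in n:
        v=R.T@np.array([a[0],a[1],1]); o.append(C+v*(z-C[2])/v[2])
    return np.array(o)
E
python3 - <<'E'
from h import *
for c in ("scene","top"):
    im=bot.grab_frame(c)
    for n in ("rack","sleeve","button_head","tab_top","button_top","first_hole","amber_a"):
        s=bot.silhouettes(c,n)
        for q in s[:2]:
            p=q['pixels']; ys,xs=np.nonzero(p); 
            if len(xs): print(c,n,round(q['confidence'],2),np.round(q['box'],1),len(xs),(xs.mean().round(1),ys.mean().round(1)))
            np.save(f"/tmp/{c}_{n}.npy",p) if q is s[0] else 0
    x0,y0,x1,y1=(225,165,350,295) if c=="scene" else (150,155,290,240)
    cv2.imwrite(f"pics/{c}_zoom.png",cv2.resize(im[y0:y1,x0:x1,::-1],None,fx=5 if c=="top" else 4.5,fy=5 if c=="top" else 4.5,interpolation=cv2.INTER_CUBIC))
E
```

```text
scene rack 0.93 [234.8 171.2 338.  290.8] 5579 (np.float64(286.0), np.float64(228.1))
scene sleeve 0.94 [283.5 197.4 336.9 255.7] 693 (np.float64(316.5), np.float64(234.9))
scene sleeve 0.36 [284.3 240.5 305.6 269.6] 503 (np.float64(292.1), np.float64(255.4))
scene tab_top 0.7 [245.4 166.8 314.3 223.9] 1008 (np.float64(274.4), np.float64(193.2))
scene button_top 0.31 [246.1 167.9 313.6 224. ] 951 (np.float64(274.5), np.float64(193.5))
scene first_hole 0.66 [287.1 198.  335.9 254.7] 665 (np.float64(315.8), np.float64(234.2))
scene amber_a 0.55 [273.9 228.2 290.4 252.2] 332 (np.float64(280.3), np.float64(239.8))
top rack 0.67 [157.  159.6 280.  234.6] 5845 (np.float64(221.4), np.float64(197.8))
top sleeve 0.91 [164.3 201.2 236.1 221.7] 492 (np.float64(185.3), np.float64(207.5))
top button_head 0.39 [167.3 196.2 203.9 218.2] 443 (np.float64(184.2), np.float64(207.6))
top tab_top 0.58 [196.5 175.6 253.7 225.2] 409 (np.float64(240.6), np.float64(206.8))
top tab_top 0.19 [166.8 196.2 205.2 214.7] 464 (np.float64(184.2), np.float64(207.3))
top first_hole 0.7 [167.4 194.5 204.9 217.5] 470 (np.float64(183.9), np.float64(207.4))
top amber_a 0.67 [198.4 171.9 213.9 187.1] 191 (np.float64(203.8), np.float64(178.3))
top amber_a 0.48 [175.7 170.9 194.2 185.9] 245 (np.float64(184.8), np.float64(177.4))
```

View pics/scene_zoom.png

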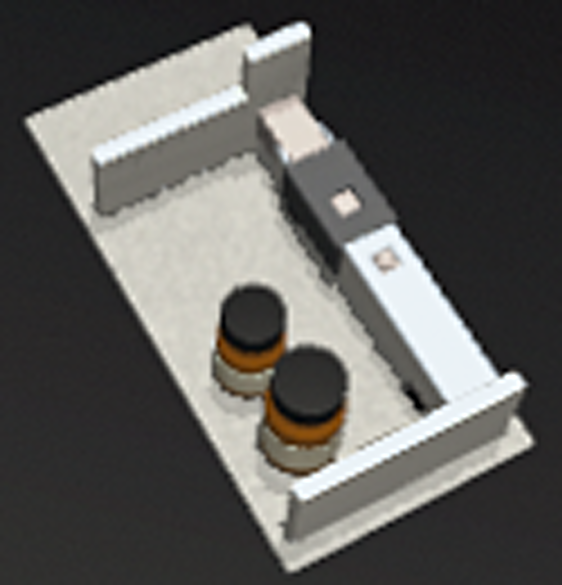

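View pics/top_zoom.png

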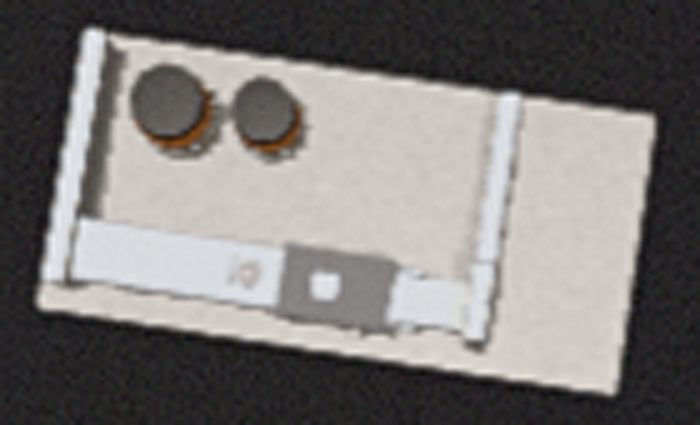

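The top zoom shows the button at crop (245,271), the collar hole at (324,285), and the collar from x=281 to x=394. The tab is at about (480,303). Next step is to back-project these.

```bash
python3 - <<'E'
from h import *
def T(p): return [p[0]/5+150-.4,p[1]/5+155-.4]
def S(p): return [p[0]/4.5+225-.39,p[1]/4.5+165-.39]
def b(n,c,p,z):
    f=T if c=="top" else S; print(c,n,(back(c,f(p),z)[0]*1000).round(1))
b("button","top",(245,271),.061); b("button","scene",(385,259),.061)
b("chole","top",(324,285),.058); b("chole","scene",(345,202),.058)
for n,p in dict(TR=(655,117),BR=(617,394),BL=(40,307)).items(): b(n,"top",p,.006)
for n,p in dict(tl=(28,120),bl=(290,572),br=(534,440)).items(): b(n,"scene",p,.006)
b("tabtop near","top",(478,341),.115);b("tab far","top",(487,263),.115)
b("tabtop a","scene",(248,50),.115);b("tabtop b","scene",(307,27),.115)
b("col l up","top",(287,243),.058);b("col l dn","top",(277,305),.058);b("col r up","top",(399,262),.058);b("col r dn","top",(389,326),.058)
b("fix near","top",(55,283),.09);b("fix far","top",(93,28),.09)
b("sl up","top",(78,220),.058);b("sl dn","top",(70,281),.058)
E
```

```text
top button [565.7 144.3  61. ]
scene button [563.8 145.6  61. ]
top chole [558.7  98.7  58. ]
scene chole [557.3  99.9  58. ]
top TR [668.3 -95.7   6. ]
top BR [500.8 -74.5   6. ]
top BL [546.4 271.3   6. ]
scene tl [665.6 -91.9   6. ]
scene bl [712.  252.4   6. ]
scene br [544.6 272.5   6. ]
top tabtop near [524.7   9.2 115. ]
top tab far [568.2   5.  115. ]
scene tabtop a [564.1   6.7 115. ]
scene tabtop b [524.6  13.6 115. ]
top col l up [582.7 120.8  58. ]
top col l dn [546.7 125.5  58. ]
top col r up [572.9  55.7  58. ]
top col r dn [535.7  60.6  58. ]
top fix near [554.5 248.8  90. ]
top fix far [701.2 233.1  90. ]
top sl up [593.8 242.3  58. ]
top sl dn [558.3 245.6  58. ]
```

```bash
python3 - <<'E'
from h import *
for p in [(392,335),(480,220),(510,232),(444,245)]: print("scene",p,back("scene",p,0)[0].round(3),back("scene",p,.3)[0].round(3))
for p in [(101,268),(70,192),(48,188),(20,290),(110,305)]: print("top",p,back("top",p,0)[0].round(3),back("top",p,.3)[0].round(3))
ee=bot.sense()['ee_pos']; print(proj("top",[ee]),proj("scene",[ee]))
im=bot.grab_frame("scene"); cv2.imwrite("pics/s1.png",cv2.resize(im[170:,330:,::-1],None,fx=3.5,fy=2.8))
E
```

```text
scene (392, 335) [0.572 0.489 0.   ] [0.694 0.483 0.3  ]
scene (480, 220) [0.119 0.413 0.   ] [0.383 0.431 0.3  ]
scene (510, 232) [0.074 0.495 0.   ] [0.353 0.488 0.3  ]
scene (444, 245) [0.274 0.401 0.   ] [0.49  0.423 0.3  ]
top (101, 268) [0.389 0.435 0.   ] [0.4  0.35 0.3 ]
top (70, 192) [0.614 0.542 0.   ] [0.58  0.436 0.3  ]
top (48, 188) [0.625 0.61  0.   ] [0.589 0.49  0.3  ]
top (20, 290) [0.318 0.674 0.   ] [0.344 0.542 0.3  ]
top (110, 305) [0.282 0.403 0.   ] [0.314 0.325 0.3  ]
[[ 20.28640402 346.69826203]] [[555.08747654 236.87371356]]
```

View pics/s1.png

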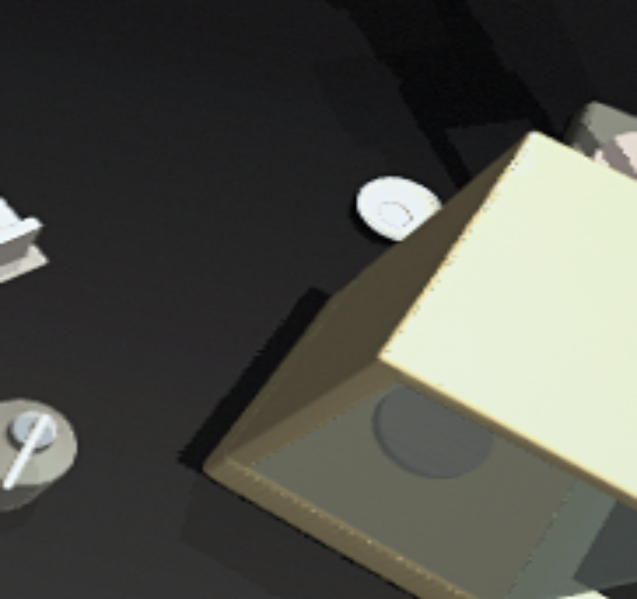

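The cabinet's near corner is at about (0.39,0.44), so a straight path would pass too close. I'll go -y first, then across.

```bash
python3 -m pendant '[{"tx":7,"ty":-40,"tz":5},{"tx":7,"ty":-40,"tz":5},{"tx":7,"ty":-40},{"tx":7,"ty":-40,"wz":-0.1},{"tx":7,"ty":-40,"wz":-0.1}]' 0 20
python3 -m pendant '[{"tx":8,"ty":-36,"wz":-0.1},{"tx":36,"ty":-20,"wz":-0.12},{"tx":36,"ty":-20,"wz":-0.12},{"tx":36,"ty":-20,"wz":-0.12},{"tx":36,"ty":-20,"wz":-0.12}]'
python3 -m pendant '[{"tx":36,"ty":-20,"wz":-0.12},{"tx":36,"ty":-20,"wz":-0.12},{"tx":36,"ty":-20,"wz":-0.12},{"tx":36,"ty":-20,"wz":-0.12},{"tx":36,"ty":-20,"wz":-0.1}]'
```

```text
validation failed for argument at $[0]...
validation failed for argument at $[0]...
validation failed for argument at $[0]...
```

```bash
python3 -m pendant --help | head -30; python3 -m pendant '[{"tx":7,"ty":-40,"tz":5,"wx":0,"wy":0,"wz":0},{"tx":7,"ty":-40,"tz":5,"wx":0,"wy":0,"wz":0},{"tx":7,"ty":-40,"tz":0,"wx":0,"wy":0,"wz":0},{"tx":7,"ty":-40,"tz":0,"wx":0,"wy":0,"wz":-0.1},{"tx":7,"ty":-40,"tz":0,"wx":0,"wy":0,"wz":-0.1}]' 0 20
```

```text
t: 1.45
ee_pos: [0.2322, 0.3652, 0.2327]
tool_rot: [0.0, 0.266, 0.964, 0.0]
ft_force: [-0.1, -0.9, -0.4]
finger_gap: 0.0512invalid input: not JSON, or not a number
```

```bash

python3 -m pendant '[{"tx":8,"ty":-36,"tz":0,"wx":0,"wy":0,"wz":-0.1},{"tx":36,"ty":-20,"tz":0,"wx":0,"wy":0,"wz":-0.12},{"tx":36,"ty":-20,"tz":0,"wx":0,"wy":0,"wz":-0.12},{"tx":36,"ty":-20,"tz":0,"wx":0,"wy":0,"wz":-0.12},{"tx":36,"ty":-20,"tz":0,"wx":0,"wy":0,"wz":-0.12}]'
python3 -m pendant '[{"tx":36,"ty":-20,"tz":0,"wx":0,"wy":0,"wz":-0.12},{"tx":36,"ty":-20,"tz":0,"wx":0,"wy":0,"wz":-0.12},{"tx":36,"ty":-20,"tz":0,"wx":0,"wy":0,"wz":-0.12},{"tx":36,"ty":-20,"tz":0,"wx":0,"wy":0,"wz":-0.12},{"tx":36,"ty":-20,"tz":0,"wx":0,"wy":0,"wz":-0.1}]'
cat > st.py <<'E'
from h import *
s=bot.sense(); q=s['tool_rot']; from scipy.spatial.transform import Rotation as R
M=R.from_quat([q[1],q[2],q[3],q[0]]).as_matrix()
print(s['t'],(s['ee_pos']if 0 else np.array(s['ee_pos'])*1000).round(2),"jaw deg",np.degrees(np.arctan2(M[1,1],M[0,1])).round(2),"z",M[:,2].round(4),"F",np.array(s['ft_force']).round(2),s['finger_gap'], np.round(s['joints'],2))
E
python3 st.py
```

```text
t: 1.95
ee_pos: [0.3855, 0.2496, 0.233]
tool_rot: [0.0, 0.531, 0.847, 0.0]
ft_force: [0.2, -0.0, 0.3]
finger_gap: 0.0113
t: 2.45
ee_pos: [0.5656, 0.1495, 0.2327]
tool_rot: [-0.0, 0.751, 0.66, 0.0]
ft_force: [0.3, 0.4, -0.8]
finger_gap: 0.0003
2.45 [565.58 149.52 232.68] jaw deg -7.4 z [ 1.e-04  1.e-04 -1.e+00] F [ 0.26  0.43 -0.81] 0.0003228918190583233 [0.14 0.33 1.53 0.   1.28 0.27]
```

```bash

python3 -m pendant '[{"tx":0,"ty":-2,"tz":-38,"wx":0,"wy":0,"wz":0},{"tx":0,"ty":0,"tz":-38,"wx":0,"wy":0,"wz":0},{"tx":0,"ty":0,"tz":-38,"wx":0,"wy":0,"wz":0},{"tx":0,"ty":0,"tz":-30,"wx":0,"wy":0,"wz":0},{"tx":0,"ty":0,"tz":-18,"wx":0,"wy":0,"wz":0}]'
python3 st.py; python3 - <<'E'
from h import *
a=bot.grab_frame("scene");b=bot.grab_frame("top")
cv2.imwrite("pics/s2.png",cv2.resize(a[150:290,230:370,::-1],None,fx=4,fy=4,interpolation=cv2.INTER_CUBIC))
cv2.imwrite("pics/t2.png",cv2.resize(b[150:250,150:290,::-1],None,fx=5,fy=5,interpolation=cv2.INTER_CUBIC))
E
```

```text
t: 2.95
ee_pos: [0.5626, 0.1484, 0.0681]
tool_rot: [-0.001, 0.75, 0.662, -0.001]
ft_force: [-0.4, 0.2, -0.3]
finger_gap: 0.0002
2.95 [562.62 148.36  68.07] jaw deg -7.11 z [-3.5e-03 -4.0e-04 -1.0e+00] F [-0.44  0.16 -0.28] 0.0002264973898119832 [0.14 0.51 1.7  0.   0.93 0.26]
```

View pics/s2.png

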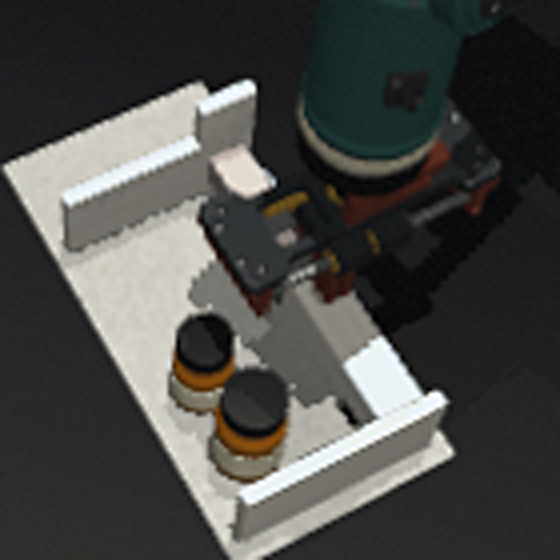

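View pics/t2.png

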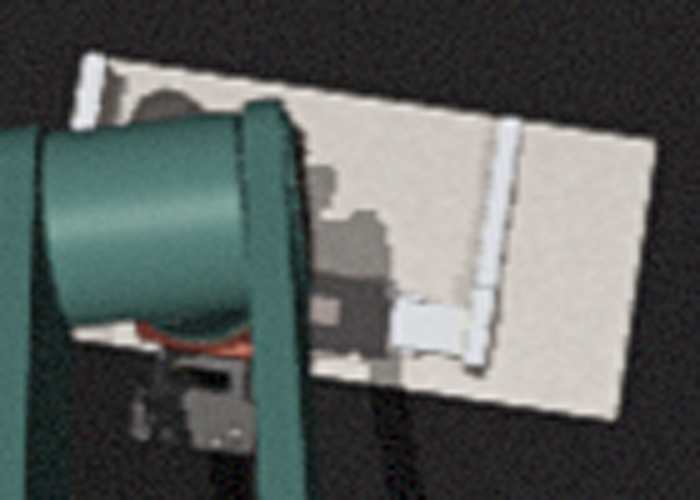

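The gripper body hangs over the rack and hides the button in both views: near (300,270) in the scene crop and (250,350) in the top crop. The bottles are clear and still standing. I'll settle first, then go down gently.

```bash

python3 -m pendant '[{"tx":0,"ty":0,"tz":0,"wx":0,"wy":0,"wz":0},{"tx":0,"ty":0,"tz":0,"wx":0,"wy":0,"wz":0}]'
python3 st.py
```

```text
t: 3.25
ee_pos: [0.5654, 0.1489, 0.072]
tool_rot: [0.001, 0.75, 0.662, 0.001]
ft_force: [0.5, 0.1, 0.8]
finger_gap: 0.0003
3.25 [565.38 148.87  72.03] jaw deg -7.1 z [ 2.4e-03  4.0e-04 -1.0e+00] F [0.46 0.06 0.83] 0.00030382181988710386 [0.14 0.51 1.7  0.   0.93 0.26]
```

```bash

python3 -m pendant '[{"tx":0,"ty":-2,"tz":-3,"wx":0,"wy":0,"wz":-0.008},{"tx":0,"ty":0,"tz":-3,"wx":0,"wy":0,"wz":0},{"tx":0,"ty":0,"tz":-1,"wx":0,"wy":0,"wz":0},{"tx":0,"ty":0,"tz":0,"wx":0,"wy":0,"wz":0}]'
python3 st.py
python3 -m pendant '[{"tx":0,"ty":0,"tz":-1,"wx":0,"wy":0,"wz":0},{"tx":0,"ty":0,"tz":-1,"wx":0,"wy":0,"wz":0},{"tx":0,"ty":0,"tz":0,"wx":0,"wy":0,"wz":0}]'
python3 st.py
```

```text
t: 3.65
ee_pos: [0.564, 0.1466, 0.0637]
tool_rot: [-0.0, 0.752, 0.659, -0.0]
ft_force: [0.5, 0.1, -0.1]
finger_gap: 0.0002
3.65 [564.05 146.62  63.66] jaw deg -7.56 z [-1.e-04  0.e+00 -1.e+00] F [ 0.51  0.14 -0.09] 0.00017801954442280422 [0.14 0.52 1.71 0.   0.92 0.27]
t: 3.95
ee_pos: [0.5643, 0.1467, 0.062]
tool_rot: [0.0, 0.752, 0.659, 0.0]
ft_force: [-1.5, -0.0, 4.5]
finger_gap: 0.0006
3.95 [564.32 146.69  61.96] jaw deg -7.56 z [ 2.e-04  1.e-04 -1.e+00] F [-1.46 -0.03  4.52] 0.0005672110373712666 [0.14 0.52 1.71 0.   0.91 0.27]
```

```bash

python3 -m pendant '[{"tx":0,"ty":0,"tz":-1,"wx":0,"wy":0,"wz":0},{"tx":0,"ty":0,"tz":-1,"wx":0,"wy":0,"wz":0},{"tx":0,"ty":0,"tz":0,"wx":0,"wy":0,"wz":0}]'
python3 st.py
python3 -m pendant '[{"tx":0,"ty":0,"tz":-1,"wx":0,"wy":0,"wz":0},{"tx":0,"ty":0,"tz":0,"wx":0,"wy":0,"wz":0}]'
python3 st.py
```

```text
t: 4.25
ee_pos: [0.5643, 0.1466, 0.0598]
tool_rot: [0.0, 0.752, 0.659, 0.0]
ft_force: [0.4, 1.2, 0.5]
finger_gap: -0.0001
4.25 [564.28 146.61  59.78] jaw deg -7.56 z [ 3.e-04 -0.e+00 -1.e+00] F [0.43 1.21 0.47] -6.78193255621328e-05 [ 0.14  0.52  1.71 -0.    0.91  0.27]
t: 4.45
ee_pos: [0.5642, 0.1467, 0.0584]
tool_rot: [-0.0, 0.752, 0.659, -0.0]
ft_force: [0.3, 0.6, -0.7]
finger_gap: 0.0008
4.45 [564.16 146.7   58.41] jaw deg -7.56 z [-1.e-04  1.e-04 -1.e+00] F [ 0.29  0.61 -0.68] 0.0007702626726104458 [0.14 0.53 1.71 0.   0.91 0.27]
```

```bash

for i in 1 2 3; do python3 -m pendant '[{"tx":0,"ty":0,"tz":0,"wx":0,"wy":0,"wz":0}]' | grep -E "pos|ft"; done
python3 - <<'E'
from h import *
b=bot.grab_frame("top")
for i in range(4):
    a=bot.grab_frame("scene"); print(np.round(bot.sense()['ft_force'],2))
cv2.imwrite("pics/s3.png",cv2.resize(a[150:290,230:370,::-1],None,fx=4,fy=4,interpolation=cv2.INTER_CUBIC))
cv2.imwrite("pics/t3.png",cv2.resize(b[150:250,150:290,::-1],None,fx=5,fy=5,interpolation=cv2.INTER_CUBIC))
E
```

```text
ee_pos: [0.5641, 0.1467, 0.0584]
ft_force: [0.3, 0.1, 0.3]
ee_pos: [0.564, 0.1467, 0.0584]
ft_force: [0.1, 0.1, 1.0]
ee_pos: [0.564, 0.1467, 0.0585]
ft_force: [-0.1, 0.1, 0.1]
[-0.7   0.2   0.12]
[-0.5   0.29 -1.14]
[0.14 0.3  0.2 ]
[-0.72  0.01 -0.37]
```

View pics/t3.png

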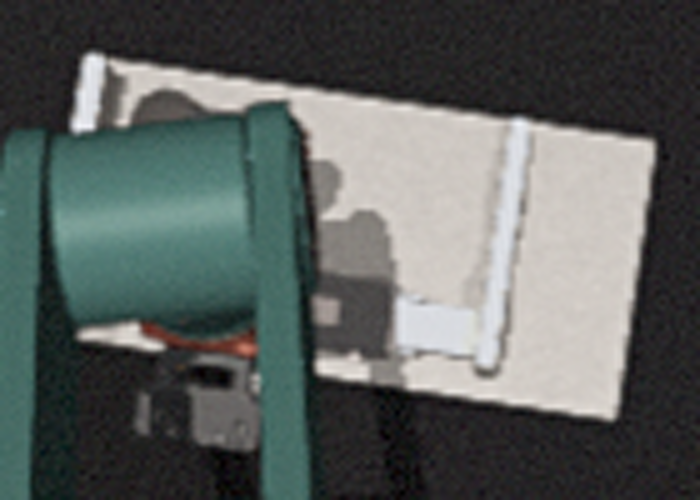

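View pics/s3.png

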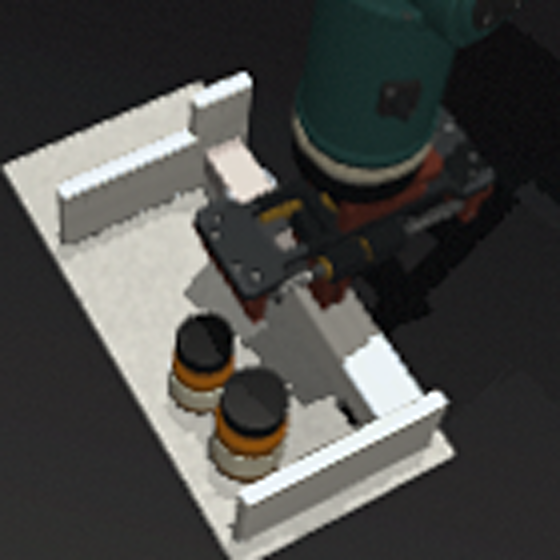

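The tab has shifted outwards about 5 mm: in the top crop it went from (480,331) to (490,340). The tip force is now about zero, so the buffer has apparently already carried the button partly under the wall. I'll finish as asked by pressing down to the tube top and dragging outwards while holding it flush.

```bash

python3 -m pendant '[{"tx":0,"ty":0,"tz":-0.5,"wx":0,"wy":0,"wz":0},{"tx":0,"ty":0,"tz":0,"wx":0,"wy":0,"wz":0}]'
python3 -m pendant '[{"tx":0,"ty":0,"tz":-0.5,"wx":0,"wy":0,"wz":0},{"tx":0,"ty":0,"tz":0,"wx":0,"wy":0,"wz":0}]'
```

```text
t: 5.2
ee_pos: [0.5642, 0.1467, 0.0584]
tool_rot: [-0.0, 0.752, 0.659, 0.0]
ft_force: [-1.5, -0.6, 2.6]
finger_gap: 0.0006
t: 5.4
ee_pos: [0.5642, 0.1467, 0.0582]
tool_rot: [0.0, 0.752, 0.659, 0.0]
ft_force: [-2.1, -0.1, 6.7]
finger_gap: 0.0
```

```bash

python3 -m pendant '[{"tx":-0.2,"ty":-1.6,"tz":0,"wx":0,"wy":0,"wz":0},{"tx":-0.2,"ty":-1.6,"tz":0,"wx":0,"wy":0,"wz":0},{"tx":-0.2,"ty":-1.6,"tz":0,"wx":0,"wy":0,"wz":0}]'
python3 -m pendant '[{"tx":-0.2,"ty":-1.6,"tz":0,"wx":0,"wy":0,"wz":0},{"tx":-0.2,"ty":-1.6,"tz":0,"wx":0,"wy":0,"wz":0},{"tx":0,"ty":0,"tz":0,"wx":0,"wy":0,"wz":0}]'
python3 - <<'E'
from h import *
b=bot.grab_frame("top");a=bot.grab_frame("scene")
cv2.imwrite("pics/s4.png",cv2.resize(a[150:290,230:370,::-1],None,fx=4,fy=4,interpolation=cv2.INTER_CUBIC))
cv2.imwrite("pics/t4.png",cv2.resize(b[150:250,150:290,::-1],None,fx=5,fy=5,interpolation=cv2.INTER_CUBIC))
E
```

```text
t: 5.7
ee_pos: [0.5644, 0.1428, 0.0583]
tool_rot: [-0.0, 0.752, 0.659, 0.001]
ft_force: [0.5, 3.6, 5.2]
finger_gap: 0.0003
t: 6.0
ee_pos: [0.5642, 0.1394, 0.0583]
tool_rot: [0.0, 0.752, 0.659, 0.001]
ft_force: [-0.6, 3.0, 6.1]
finger_gap: 0.0006
```

View pics/t4.png

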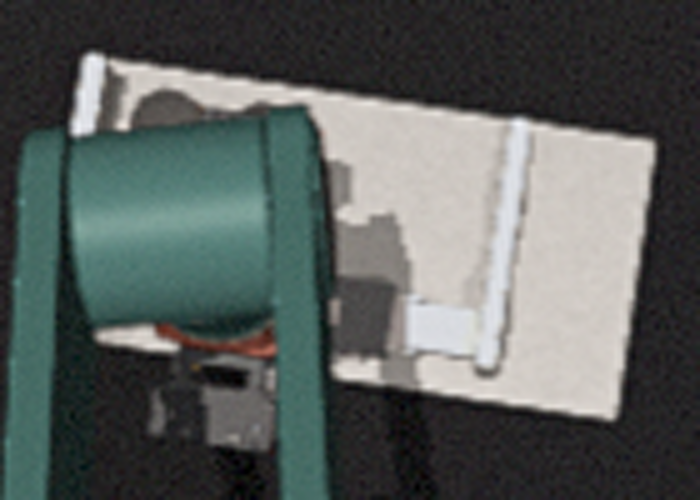

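View pics/s4.png

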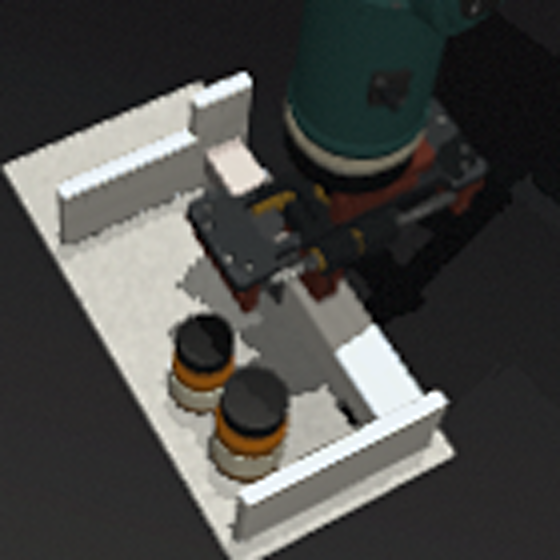

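The tab hasn't moved since the last picture (still (490,340)). I'll measure the shift against the first image more precisely.

```bash
python3 - <<'E'
from h import *
o=cv2.imread("pics/top0.png"); b=bot.grab_frame("top")[:,:,::-1].copy()
cv2.imwrite("pics/top_now.png",b)
g=lambda i: cv2.cvtColor(i,cv2.COLOR_BGR2GRAY).astype(np.float32)
o,b=g(o),g(b)
K=8
for nm,(x0,y0,x1,y1) in dict(fence=(245,172,256,226),fenceup=(246,172,256,205)).items():
    t=cv2.resize(o[y0:y1,x0:x1],None,fx=K,fy=K,interpolation=cv2.INTER_CUBIC)
    m=8
    w=cv2.resize(b[y0-m:y1+m,x0-m:x1+m],None,fx=K,fy=K,interpolation=cv2.INTER_CUBIC)
    r=cv2.matchTemplate(w,t,cv2.TM_CCOEFF_NORMED); _,v,_,l=cv2.minMaxLoc(r)
    s=(l[0]/K-m,l[1]/K-m); c=((x0+x1)/2,(y0+y1)/2)
    P=back("top",[c,(c[0]+s[0],c[1]+s[1])],.09); print(nm,v,s,(P[1]-P[0])*1000)
E
```

```text
fence 0.9480876326560974 (2.25, 0.25) [-0.59538535 -6.39841185  0.        ]
fenceup 0.9640288949012756 (2.25, 0.25) [-0.59650233 -6.41635312  0.        ]
```

```bash

python3 -m pendant '[{"tx":0,"ty":0,"tz":5,"wx":0,"wy":0,"wz":0},{"tx":0,"ty":0,"tz":25,"wx":0,"wy":0,"wz":0},{"tx":0,"ty":0,"tz":35,"wx":0,"wy":0,"wz":0},{"tx":0,"ty":0,"tz":25,"wx":0,"wy":0,"wz":0.14},{"tx":-2,"ty":-15,"tz":0,"wx":0,"wy":0,"wz":0.14}]'
python3 -m pendant '[{"tx":-2,"ty":-15,"tz":0,"wx":0,"wy":0,"wz":0.14},{"tx":-2,"ty":-15,"tz":0,"wx":0,"wy":0,"wz":0.14},{"tx":-2,"ty":-15,"tz":0,"wx":0,"wy":0,"wz":0.14},{"tx":-2,"ty":-15,"tz":0,"wx":0,"wy":0,"wz":0.14},{"tx":-2,"ty":-15,"tz":0,"wx":0,"wy":0,"wz":0.14}]' 0.6 20
python3 -m pendant '[{"tx":-2,"ty":-15,"tz":0,"wx":0,"wy":0,"wz":0.14},{"tx":-2,"ty":-15,"tz":0,"wx":0,"wy":0,"wz":0.14},{"tx":-2,"ty":-15,"tz":0,"wx":0,"wy":0,"wz":0.14},{"tx":0,"ty":0,"tz":0,"wx":0,"wy":0,"wz":0.14},{"tx":0,"ty":0,"tz":0,"wx":0,"wy":0,"wz":0.03}]'
python3 -m pendant '[{"tx":0,"ty":0,"tz":0,"wx":0,"wy":0,"wz":0}]' >/dev/null; python3 st.py
python3 - <<'E'
from h import *
b=bot.grab_frame("top");a=bot.grab_frame("scene")
cv2.imwrite("pics/s5.png",cv2.resize(a[150:290,230:370,::-1],None,fx=4,fy=4,interpolation=cv2.INTER_CUBIC))
cv2.imwrite("pics/t5.png",cv2.resize(b[150:250,150:290,::-1],None,fx=5,fy=5,interpolation=cv2.INTER_CUBIC))
E
```

```text
t: 6.65
ee_pos: [0.5639, 0.1246, 0.1514]
tool_rot: [0.002, 0.65, 0.76, 0.002]
ft_force: [0.7, 0.3, 0.0]
finger_gap: 0.0004
t: 7.15
ee_pos: [0.5505, 0.0477, 0.1475]
tool_rot: [-0.0, 0.351, 0.936, -0.0]
ft_force: [0.5, -0.4, -0.4]
finger_gap: 0.0366
t: 7.65
ee_pos: [0.5447, 0.003, 0.1475]
tool_rot: [-0.0, 0.066, 0.998, -0.0]
ft_force: [0.7, 0.1, -0.6]
finger_gap: 0.0525
7.75 [544.88   3.54 147.55] jaw deg 82.25 z [-5.e-04 -2.e-04 -1.e+00] F [-0.45  0.86 -0.06] 0.05335488978880146 [-0.12  0.36  1.72 -0.    1.06 -1.56]
```

View pics/t5.png

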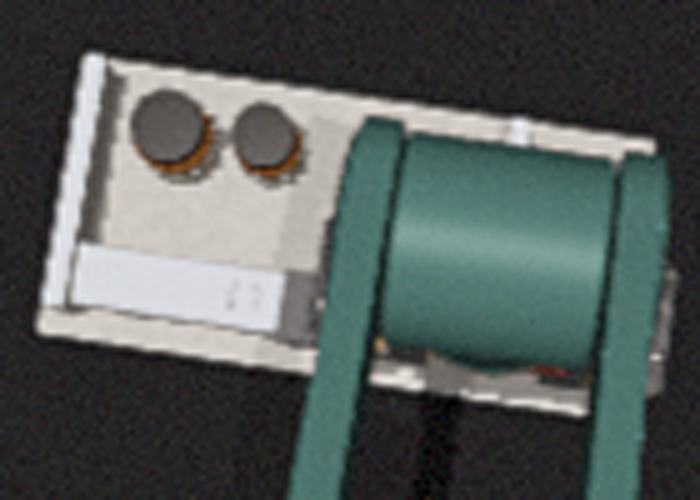

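View pics/s5.png

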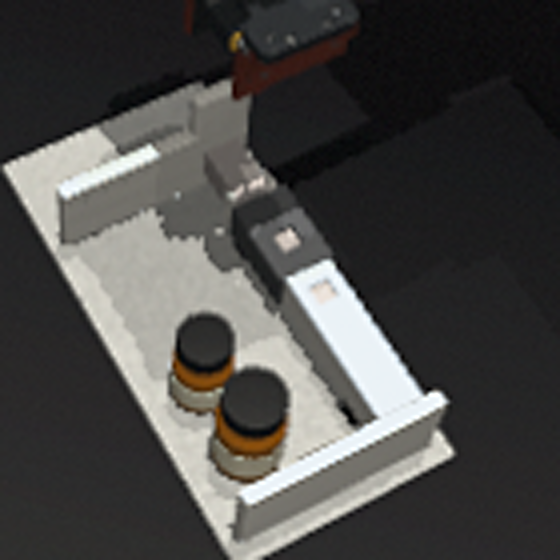

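The first hole is now empty and flat (scene crop (323,290), top crop (245,297)), so the button is under the wall. The bottles haven't moved. Next I'll lower the open gripper over the tab.

```bash

python3 -m pendant '[{"tx":0,"ty":0,"tz":-15,"wx":0,"wy":0,"wz":0},{"tx":0,"ty":0,"tz":-20,"wx":0,"wy":0,"wz":0},{"tx":0,"ty":0,"tz":-18,"wx":0,"wy":0,"wz":0},{"tx":0,"ty":0,"tz":-10,"wx":0,"wy":0,"wz":0},{"tx":0,"ty":0,"tz":0,"wx":0,"wy":0,"wz":0}]'
python3 st.py
```

```text
t: 8.35
ee_pos: [0.544, 0.004, 0.0834]
tool_rot: [-0.001, 0.067, 0.998, -0.0]
ft_force: [-0.4, -0.1, 1.0]
finger_gap: 0.0525
8.35 [544.05   4.    83.39] jaw deg 82.35 z [-2.8e-03  2.0e-04 -1.0e+00] F [-0.44 -0.07  1.03] 0.052540609789154175 [-0.12  0.45  1.78 -0.    0.92 -1.56]
```

I'll shift the jaws slightly outwards first, so that closing can only push the tube outwards and not back into the first hole.

```bash

python3 -m pendant '[{"tx":-0.3,"ty":-3,"tz":0,"wx":0,"wy":0,"wz":0},{"tx":-0.4,"ty":-2,"tz":0,"wx":0,"wy":0,"wz":0},{"tx":0,"ty":0,"tz":0,"wx":0,"wy":0,"wz":0}]' 0.4 10
python3 -m pendant '[{"tx":0,"ty":0,"tz":0,"wx":0,"wy":0,"wz":0},{"tx":0,"ty":0,"tz":0,"wx":0,"wy":0,"wz":0},{"tx":0,"ty":0,"tz":0,"wx":0,"wy":0,"wz":0}]' 0.1 10
python3 -m pendant '[{"tx":0,"ty":0,"tz":0,"wx":0,"wy":0,"wz":0},{"tx":0,"ty":0,"tz":0,"wx":0,"wy":0,"wz":0},{"tx":0,"ty":0,"tz":0,"wx":0,"wy":0,"wz":0}]' 0.1 10
python3 st.py
python3 - <<'E'
from h import *
b=bot.grab_frame("top");a=bot.grab_frame("scene")
cv2.imwrite("pics/s6.png",cv2.resize(a[150:290,230:370,::-1],None,fx=4,fy=4,interpolation=cv2.INTER_CUBIC))
E
```

```text
t: 8.65
ee_pos: [0.5451, -0.0018, 0.0855]
tool_rot: [0.001, 0.067, 0.998, -0.0]
ft_force: [0.8, 0.5, -0.2]
finger_gap: 0.0361
t: 8.95
ee_pos: [0.5448, -0.0004, 0.085]
tool_rot: [0.0, 0.067, 0.998, 0.001]
ft_force: [1.9, 6.5, 2.4]
finger_gap: 0.0149
t: 9.25
ee_pos: [0.5447, -0.0008, 0.0849]
tool_rot: [0.0, 0.066, 0.998, 0.0]
ft_force: [0.1, 4.6, 3.4]
finger_gap: 0.012
9.25 [544.73  -0.8   84.91] jaw deg 82.39 z [ 6.e-04  6.e-04 -1.e+00] F [0.07 4.58 3.38] 0.011990251008645867 [-0.13  0.44  1.78  0.    0.92 -1.57]
```

View pics/s6.png

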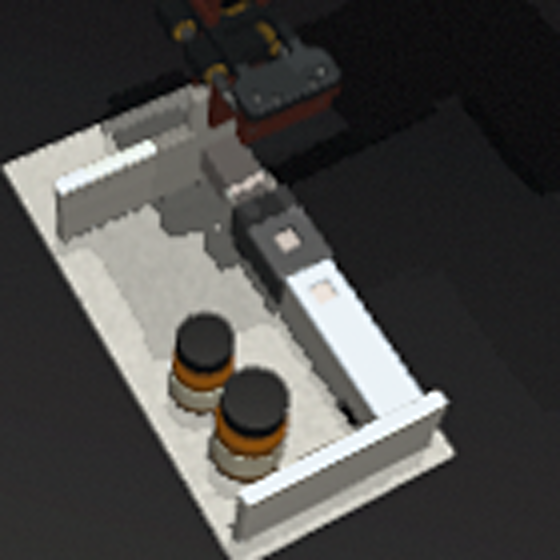

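The tab is gripped (gap 12.0 mm). The geometry predicts the click near TCP y ≈ -34. I'll draw at 15 mm/s, slowing down near there.

```bash

python3 -m pendant '[{"tx":-0.2,"ty":-1.5,"tz":0,"wx":0,"wy":0,"wz":0},{"tx":-0.2,"ty":-1.5,"tz":0,"wx":0,"wy":0,"wz":0},{"tx":-0.2,"ty":-1.5,"tz":0,"wx":0,"wy":0,"wz":0},{"tx":-0.2,"ty":-1.5,"tz":0,"wx":0,"wy":0,"wz":0},{"tx":-0.2,"ty":-1.5,"tz":0,"wx":0,"wy":0,"wz":0}]'
python3 -m pendant '[{"tx":-0.2,"ty":-1.5,"tz":0,"wx":0,"wy":0,"wz":0},{"tx":-0.2,"ty":-1.5,"tz":0,"wx":0,"wy":0,"wz":0},{"tx":-0.2,"ty":-1.5,"tz":0,"wx":0,"wy":0,"wz":0},{"tx":-0.2,"ty":-1.5,"tz":0,"wx":0,"wy":0,"wz":0},{"tx":-0.2,"ty":-1.5,"tz":0,"wx":0,"wy":0,"wz":0}]'
python3 -m pendant '[{"tx":-0.2,"ty":-1.5,"tz":0,"wx":0,"wy":0,"wz":0},{"tx":-0.2,"ty":-1.5,"tz":0,"wx":0,"wy":0,"wz":0},{"tx":-0.2,"ty":-1.5,"tz":0,"wx":0,"wy":0,"wz":0},{"tx":-0.2,"ty":-1.5,"tz":0,"wx":0,"wy":0,"wz":0},{"tx":-0.2,"ty":-1.5,"tz":0,"wx":0,"wy":0,"wz":0}]'
python3 -m pendant '[{"tx":-0.1,"ty":-1,"tz":0,"wx":0,"wy":0,"wz":0},{"tx":-0.1,"ty":-1,"tz":0,"wx":0,"wy":0,"wz":0},{"tx":-0.1,"ty":-1,"tz":0,"wx":0,"wy":0,"wz":0},{"tx":-0.1,"ty":-1,"tz":0,"wx":0,"wy":0,"wz":0}]'
python3 st.py
```

```text
t: 9.85
ee_pos: [0.5437, -0.0085, 0.0849]
tool_rot: [0.0, 0.066, 0.998, 0.0]
ft_force: [-0.3, 6.1, 4.2]
finger_gap: 0.012
t: 10.35
ee_pos: [0.5427, -0.016, 0.0849]
tool_rot: [0.0, 0.066, 0.998, 0.0]
ft_force: [0.3, 5.0, 5.8]
finger_gap: 0.0122
t: 10.85
ee_pos: [0.5417, -0.0236, 0.0849]
tool_rot: [0.0, 0.066, 0.998, 0.0]
ft_force: [1.6, 5.4, 4.2]
finger_gap: 0.0119
t: 11.25
ee_pos: [0.5412, -0.0276, 0.0849]
tool_rot: [0.0, 0.066, 0.998, 0.0]
ft_force: [0.6, 5.8, 6.2]
finger_gap: 0.0118
11.25 [541.2  -27.62  84.93] jaw deg 82.38 z [ 4.e-04  3.e-04 -1.e+00] F [0.58 5.76 6.22] 0.011849538324687613 [-0.18  0.44  1.78  0.    0.92 -1.62]
```

```bash

python3 -m pendant '[{"tx":-0.1,"ty":-0.6,"tz":0,"wx":0,"wy":0,"wz":0},{"tx":-0.1,"ty":-0.6,"tz":0,"wx":0,"wy":0,"wz":0},{"tx":-0.1,"ty":-0.6,"tz":0,"wx":0,"wy":0,"wz":0}]' | grep -E "pos|ft"
python3 -m pendant '[{"tx":-0.1,"ty":-0.6,"tz":0,"wx":0,"wy":0,"wz":0},{"tx":-0.1,"ty":-0.6,"tz":0,"wx":0,"wy":0,"wz":0}]' | grep -E "pos|ft"
```

```text
ee_pos: [0.541, -0.0295, 0.0849]
ft_force: [-0.6, 4.6, 5.2]
ee_pos: [0.5406, -0.032, 0.0849]
ft_force: [0.0, -0.1, 5.2]
```

```bash

python3 -m pendant '[{"tx":0,"ty":-0.6,"tz":0,"wx":0,"wy":0,"wz":0},{"tx":-0.1,"ty":-0.6,"tz":0,"wx":0,"wy":0,"wz":0}]' | grep -E "pos|ft"
```

```text
ee_pos: [0.5405, -0.0327, 0.0849]
ft_force: [-0.9, 1.7, 6.3]
```

```bash

python3 -m pendant '[{"tx":-0.1,"ty":-0.5,"tz":0,"wx":0,"wy":0,"wz":0},{"tx":0,"ty":0,"tz":0,"wx":0,"wy":0,"wz":0}]' | grep -E "pos|ft"
python3 - <<'E'
from h import *
b=bot.grab_frame("top");a=bot.grab_frame("scene")
cv2.imwrite("pics/s7.png",cv2.resize(a[150:290,230:370,::-1],None,fx=4,fy=4,interpolation=cv2.INTER_CUBIC))
E
```

```text
ee_pos: [0.5404, -0.0332, 0.0849]
ft_force: [-0.4, 2.6, 4.9]
```

View pics/s7.png

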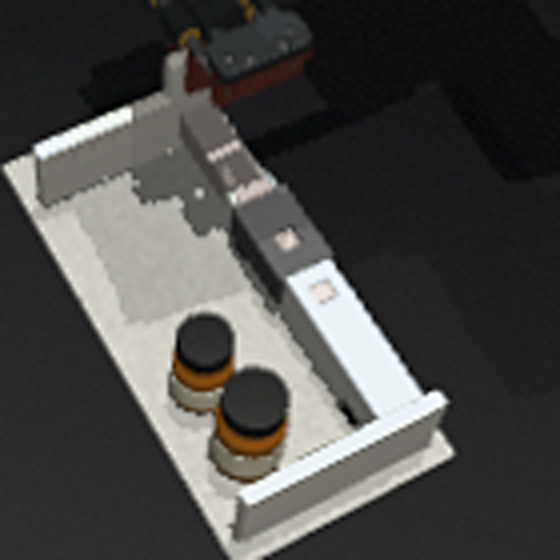

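The button in the collar hole at (287,238) can't be resolved at this scale, so I'll go on by feel.

```bash

python3 -m pendant '[{"tx":-0.1,"ty":-0.5,"tz":0,"wx":0,"wy":0,"wz":0},{"tx":0,"ty":0,"tz":0,"wx":0,"wy":0,"wz":0}]' | grep -E "pos|ft"
```

```text
ee_pos: [0.5404, -0.0339, 0.0849]
ft_force: [-0.2, -0.8, 5.6]
```

```bash

python3 -m pendant '[{"tx":-0.1,"ty":-0.5,"tz":0,"wx":0,"wy":0,"wz":0},{"tx":0,"ty":0,"tz":0,"wx":0,"wy":0,"wz":0}]' | grep -E "pos|ft"
```

```text
ee_pos: [0.5403, -0.0343, 0.0849]
ft_force: [-0.3, 1.3, 4.8]
```

```bash

python3 -m pendant '[{"tx":-0.1,"ty":-0.5,"tz":0,"wx":0,"wy":0,"wz":0},{"tx":0,"ty":0,"tz":0,"wx":0,"wy":0,"wz":0}]' | grep -E "pos|ft"
```

```text
ee_pos: [0.5402, -0.0346, 0.0849]
ft_force: [0.3, 2.0, 5.0]
```

```bash

python3 -m pendant '[{"tx":-0.1,"ty":-0.5,"tz":0,"wx":0,"wy":0,"wz":0},{"tx":0,"ty":0,"tz":0,"wx":0,"wy":0,"wz":0}]' | grep -E "pos|ft"
```

```text
ee_pos: [0.5402, -0.0351, 0.0849]
ft_force: [0.2, 2.3, 5.4]
```

```bash

python3 -m pendant '[{"tx":-0.1,"ty":-0.5,"tz":0,"wx":0,"wy":0,"wz":0},{"tx":0,"ty":0,"tz":0,"wx":0,"wy":0,"wz":0}]' | grep -E "pos|ft"
```

```text
ee_pos: [0.5402, -0.0355, 0.0849]
ft_force: [-0.6, 2.7, 4.7]
```

```bash

python3 -m pendant '[{"tx":-0.1,"ty":-0.5,"tz":0,"wx":0,"wy":0,"wz":0},{"tx":0,"ty":0,"tz":0,"wx":0,"wy":0,"wz":0}]' | grep -E "pos|ft"
```

```text
ee_pos: [0.5401, -0.0358, 0.0849]
ft_force: [0.4, 2.9, 5.7]
```

```bash

python3 -m pendant '[{"tx":-0.1,"ty":-0.5,"tz":0,"wx":0,"wy":0,"wz":0},{"tx":0,"ty":0,"tz":0,"wx":0,"wy":0,"wz":0}]' | grep -E "pos|ft"
```

```text
ee_pos: [0.5401, -0.036, 0.0849]
ft_force: [0.2, 3.5, 5.3]
```

```bash

python3 -m pendant '[{"tx":-0.1,"ty":-0.5,"tz":0,"wx":0,"wy":0,"wz":0},{"tx":0,"ty":0,"tz":0,"wx":0,"wy":0,"wz":0}]' | grep -E "pos|ft"; python3 - <<'E'
from h import *
b=bot.grab_frame("top");a=bot.grab_frame("scene")
cv2.imwrite("pics/s8.png",cv2.resize(a[190:240,270:335,::-1],None,fx=10,fy=10,interpolation=cv2.INTER_CUBIC))
E
```

```text
ee_pos: [0.5401, -0.0362, 0.0849]
ft_force: [1.7, 6.8, 4.8]
```

View pics/s8.png

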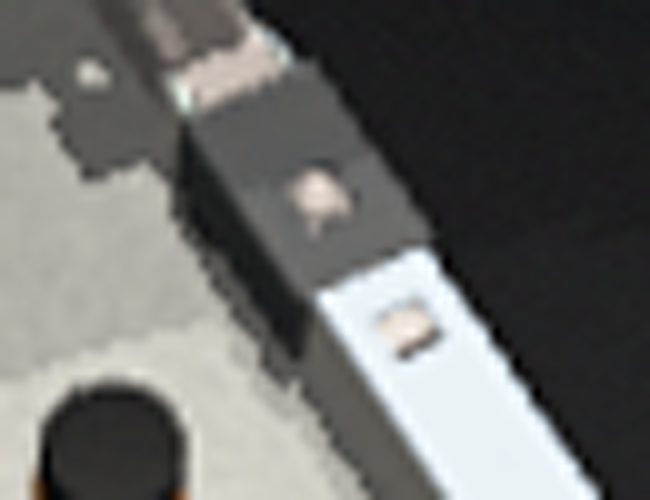

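The collar hole at (320,200) in the crop now shows a raised cone instead of a flat square, and the resistance is rising. I'll do one more gentle tug to confirm the lock.

```bash

python3 -m pendant '[{"tx":-0.1,"ty":-0.5,"tz":0,"wx":0,"wy":0,"wz":0},{"tx":0,"ty":0,"tz":0,"wx":0,"wy":0,"wz":0}]' | grep -E "pos|ft"
```

```text
ee_pos: [0.54, -0.0363, 0.0849]
ft_force: [1.4, 7.8, 4.9]
```

```bash

python3 -m pendant '[{"tx":-0.1,"ty":-0.5,"tz":0,"wx":0,"wy":0,"wz":0},{"tx":0,"ty":0,"tz":0,"wx":0,"wy":0,"wz":0}]' | grep -E "pos|ft"
```

```text
ee_pos: [0.54, -0.0365, 0.0849]
ft_force: [1.5, 8.5, 5.2]
```

Now I'll back off and check the lock from the other side.

```bash

python3 -m pendant '[{"tx":0.1,"ty":1,"tz":0,"wx":0,"wy":0,"wz":0},{"tx":0.1,"ty":1,"tz":0,"wx":0,"wy":0,"wz":0},{"tx":0,"ty":0,"tz":0,"wx":0,"wy":0,"wz":0}]' | grep -E "pos|ft"
python3 -m pendant '[{"tx":0.1,"ty":0.7,"tz":0,"wx":0,"wy":0,"wz":0},{"tx":0.1,"ty":0.7,"tz":0,"wx":0,"wy":0,"wz":0},{"tx":0,"ty":0,"tz":0,"wx":0,"wy":0,"wz":0}]' | grep -E "pos|ft"
```

```text
ee_pos: [0.5401, -0.0358, 0.0849]
ft_force: [0.7, 2.7, 5.8]
ee_pos: [0.5402, -0.0353, 0.0849]
ft_force: [0.9, -1.3, 5.8]
```

```bash

python3 -m pendant '[{"tx":0.1,"ty":0.7,"tz":0,"wx":0,"wy":0,"wz":0},{"tx":0.1,"ty":0.7,"tz":0,"wx":0,"wy":0,"wz":0},{"tx":0,"ty":0,"tz":0,"wx":0,"wy":0,"wz":0}]' | grep -E "pos|ft"
```

```text
ee_pos: [0.5403, -0.0342, 0.0849]
ft_force: [-0.2, -2.4, 5.4]
```

```bash

python3 -m pendant '[{"tx":0.1,"ty":0.7,"tz":0,"wx":0,"wy":0,"wz":0},{"tx":0,"ty":0,"tz":0,"wx":0,"wy":0,"wz":0}]' | grep -E "pos|ft"
```

```text
ee_pos: [0.5404, -0.0338, 0.0849]
ft_force: [0.1, -4.1, 6.0]
```

```bash

python3 -m pendant '[{"tx":0.1,"ty":0.7,"tz":0,"wx":0,"wy":0,"wz":0},{"tx":0,"ty":0,"tz":0,"wx":0,"wy":0,"wz":0}]' | grep -E "pos|ft"
```

```text
ee_pos: [0.5404, -0.0336, 0.0849]
ft_force: [-0.9, -5.6, 5.3]
```

The tube is locked both ways, at about y = -33.8 and -36.3, so play is ±1.2 mm. I'll centre it, release and lift.

```bash

python3 -m pendant '[{"tx":-0.1,"ty":-1,"tz":0,"wx":0,"wy":0,"wz":0},{"tx":-0.1,"ty":-1,"tz":0,"wx":0,"wy":0,"wz":0},{"tx":-0.1,"ty":-1,"tz":0,"wx":0,"wy":0,"wz":0},{"tx":0,"ty":0,"tz":0,"wx":0,"wy":0,"wz":0}]' | grep -E "pos|ft"
python3 -m pendant '[{"tx":0,"ty":0,"tz":0,"wx":0,"wy":0,"wz":0},{"tx":0,"ty":0,"tz":0,"wx":0,"wy":0,"wz":0},{"tx":0,"ty":0,"tz":0,"wx":0,"wy":0,"wz":0},{"tx":0,"ty":0,"tz":0,"wx":0,"wy":0,"wz":0},{"tx":0,"ty":0,"tz":0,"wx":0,"wy":0,"wz":0}]' 0.5 
python3 -m pendant '[{"tx":0,"ty":0,"tz":15,"wx":0,"wy":0,"wz":0},{"tx":0,"ty":0,"tz":25,"wx":0,"wy":0,"wz":0},{"tx":0,"ty":0,"tz":30,"wx":0,"wy":0,"wz":0},{"tx":0,"ty":0,"tz":30,"wx":0,"wy":0,"wz":0},{"tx":0,"ty":0,"tz":30,"wx":0,"wy":0,"wz":0}]'
python3 -m pendant '[{"tx":-30,"ty":0,"tz":10,"wx":0,"wy":0,"wz":0},{"tx":-30,"ty":0,"tz":10,"wx":0,"wy":0,"wz":0},{"tx":-30,"ty":0,"tz":0,"wx":0,"wy":0,"wz":0},{"tx":-30,"ty":0,"tz":0,"wx":0,"wy":0,"wz":0},{"tx":0,"ty":0,"tz":0,"wx":0,"wy":0,"wz":0}]'
python3 - <<'E'
from h import *
b=bot.grab_frame("top");a=bot.grab_frame("scene")
cv2.imwrite("pics/s9.png",cv2.resize(a[165:265,240:345,::-1],None,fx=6,fy=6,interpolation=cv2.INTER_CUBIC))
cv2.imwrite("pics/s9f.png",a[:,:,::-1]); cv2.imwrite("pics/t9f.png",b[:,:,::-1])
cv2.imwrite("pics/t9.png",cv2.resize(b[150:250,150:290,::-1],None,fx=5,fy=5,interpolation=cv2.INTER_CUBIC))
E
```

```text
ee_pos: [0.5402, -0.0351, 0.0849]
ft_force: [-0.6, 1.5, 5.6]
t: 16.55
ee_pos: [0.5397, -0.0344, 0.0845]
tool_rot: [-0.0, 0.066, 0.998, -0.0]
ft_force: [-0.5, 0.9, -0.5]
finger_gap: 0.0436
t: 17.05
ee_pos: [0.5395, -0.0343, 0.2157]
tool_rot: [-0.0, 0.066, 0.998, -0.0]
ft_force: [0.3, 0.7, 0.1]
finger_gap: 0.044
t: 17.55
ee_pos: [0.4155, -0.0337, 0.2342]
tool_rot: [-0.002, 0.066, 0.998, 0.0]
ft_force: [0.5, 0.3, 0.4]
finger_gap: 0.0442
```

View pics/s9.png

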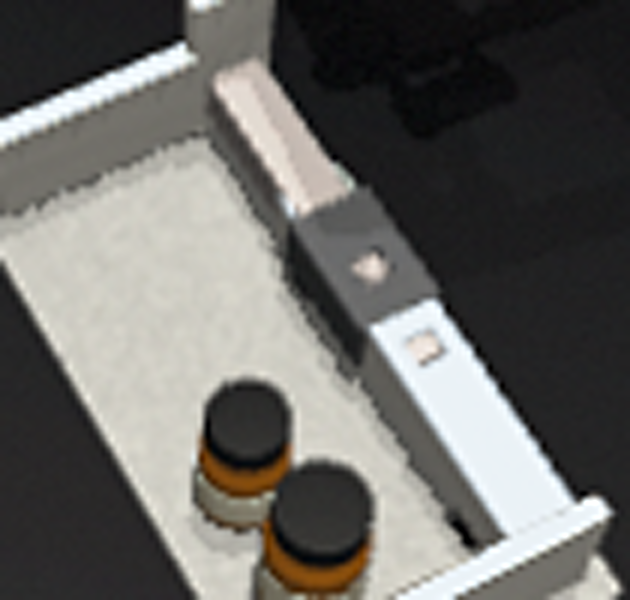

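View pics/t9.png

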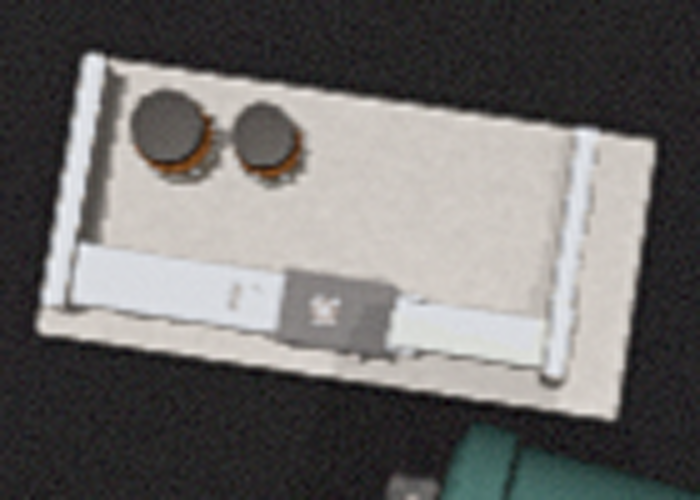

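View pics/s9f.png

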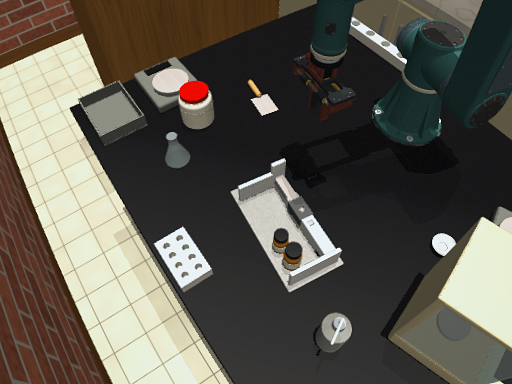

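The button's shaded cone now stands in the collar's hole (scene crop (370,265), top crop (325,310)), and the first hole is flat and empty. The fence sits further out. The bottles, jar, flask and wash bottle are where they were, and the arm is clear, so I'm handing in.

```bash
python3 -c "
from bench import bot
print(bot.sense()['t'],bot.sense()['dq'].round(4) if hasattr(bot.sense()['dq'],'round') else bot.sense()['dq']); print(bot.sign_off())"
```

```text
17.65 [ 0.0025  0.0255 -0.036   0.0017 -0.0081  0.0023]
the job is handed in; nothing more can be done
None
```

The rack is one hole longer. The button is up in the collar's hole, the tab is released and the arm is clear, handed in at 17.65 s.

**What I did**
- **Press:** I pressed the button with the shut fingertips, feeling about 4.5 N at first contact.
- **Slip under the wall:** The rubber buffer slid the tube about 6 mm outwards during the press, before I nudged it. I then pressed down to the tube top with about 6 N and dragged 8 mm outwards as asked. The tube did not move any further during that drag. The pictures then showed the first hole empty and flat.
- **Draw out:** I gripped the tab with 10 N and drew it out at 15 mm/s, then slower, at about 5 N. The pull dropped to zero as the button reached the collar's hole.

**Last checks**
- **Lock:** The tube resisted tugs both ways, at 8.5 N outwards and 5.6 N inwards, with about 2.5 mm of total play. That is slightly more than the stated 1 mm either way, probably from give in the grip.
- **Pictures:** The cone stands in the collar's hole. By eye, the bottles, jar, flask and wash bottle look unmoved.
- **Forces:** None of the readings I took came near a limit. They were taken between moves, so a brief peak could have been missed.

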